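# Sort bottles from flat ware on a tilting board

## Robot

A 7-joint arm with a two-finger parallel gripper is mounted at the origin on a cart in front of the work surface, level with it; the furniture and walls round the work are solid. World frame = base frame: x ahead of the robot, y to its left, z up, the work surface at z = 0. Lengths are in m, angles in rad, forces in N, time in s.
With the tool pointing down it reaches from about 0.35 to 0.9 m from the base axis. Payload 8.1 kg.
Tool frame: the origin (TCP) lies between the finger pads; the fingertips stand 19 mm ahead of it and the grasp point (between the pads) is the TCP; z points along the fingers, y is the line along which they close (so a half turn about z gives the same grasp; the last joint's range is limited). The gripper opens to 85 mm and grips with 20 to 120 N. Pads are 22 mm wide; open, the fingers measure 114 mm over their backs; the gripper's body (76 mm by 85 mm) begins 54 mm behind the grasp point. The pads swing forward as they close: fully open they stand 13 mm farther back than shut.
Start: joints at [1.22, 0.434, 0.025, 1.573, -0.012, 1.134, -0.075], TCP at [0.153, -0.606, 0.25] pointing down, gripper open.
Joint ranges: [-2.62, 2.62], [-0.44, 2.09], [-1.27, 1.32], [0.08, 2.57], [-1.32, 4.46], [0.12, 2], [-2.74, 2.74]. Speed limits (rad/s): [2.22, 2.22, 3.01, 3.01, 3.14, 3.14, 3.14].

## Interface

Orientations are given as a 3x3 rotation matrix whose columns are the frame's x, y, z axes.
In Python, from workcell import ctrl gives the robot as it stands. The module is installed in compiled form; this text tells all that it offers.
- The arm moves only by the tool arm_command, never from a script. Its argument "series" is a list that holds one entry, the list of rows, each a list of 5 numbers: the shift along the tool's x, y, z in mm, then the turn about the tool's z in units of 10 degrees (1.0 is 10 degrees), then the opening, from 0 (shut) to 1 (fully open). In form: [[[dx, dy, dz, twist, hand], ...]]. A call has exactly 8 rows; each row is the pose to reach, as a shift and turn from the pose commanded when the call began, along the tool's axes at that moment; what a row does not reach only later rows make up. A row lasts 1/8 s, in which the tool goes at most 62.5 mm and 10.7 degrees, less where a joint would pass 70% of its speed; a pose out of reach is approached as far as the arm can. A call with a gripper value outside its range is refused whole. The fingers move at their own pace and stop on an object; the grip force is fixed at half the most. Time passes only in rows, so rows that repeat a pose let the fingers close, or fill a call up. It gives the time, the measured TCP pose, the force, the opening and the grip force at its end, in the units of the state.
- ctrl.get_obs(): the state, without advancing time (a new reading comes with each control period).
- ctrl.camera(name): name is "scene" or "top" or "wrist"; returns the picture (384x512x3 uint8, red, green, blue); there is no depth.
- ctrl.camera_model(name): a dict with "intrinsics" (3x3 intrinsics, pixels), "rvec" (rotation vector, rad) and "tvec" (3), from world to camera coordinates, as OpenCV has them. Camera axes: x right, y down, z forward; pixel columns grow to the right and rows downward; lengths in m; the calibration is good to about 2 mm. A picture is of the moment at which its call begins: read the wrist's pose just before it. camera_model takes no time and is no camera call; for the wrist camera it gives the pose at the moment of the call.
- ctrl.sign_off(): hands the job in; it is judged then, once.
The state is a dict: "t": time; "joint_positions": joint angles; "qvel": joint speeds; "joint_torque": joint torques, N m; "eef_pos": TCP position; "tool_rot": TCP orientation; "wrist_force": force on the tool from outside, world axes, zero at the start; "moment": the same for the moment, N m; "opening": opening from 0.0 (shut) to 1.0 (fully open); "grip_force": force on a finger pad.
Only numpy, scipy, OpenCV 4.12 (cv2) and the standard library are available. Lean on these libraries where they do the work, as an engineer would, in place of code of your own. Each camera call takes 0.05 s, during which the arm holds its last target. There are 200 camera calls.

## Task

Sort the mixed lot on the tilting board. First stand the grey catch bin squarely under the board's open lip, then raise the board by its bar handle so that the three bottles roll off into the bin while the petri dish and the test cassette stay lying on it - do not touch the bottles with the gripper - and lower the board fully again. Last, lay the dish and the cassette flat on the floor of the white tray, right side up and not on top of each other, and leave the other things on the bench where they are.

Things in the scene. Friction and masses are not known exactly. Their poses are not given: they have to be found in the camera images.
- sorter: Aluminium stand of the tilting board, fixed, 350 mm along its x (over the feet), 110 mm along y. Origin on the bench under the board's middle; x along the hinge line, y towards the open lip, z up. Hinge line at y = 30 mm, z = 110 mm. Side cheeks at x = +-151 mm end at y = 20 mm, the 6 mm high feet at y = 30 mm; beyond that the space under the lip is free.
- sort_board (a joint): Angle of the board: 0 = level, resting on the stand; grows as the handle side is raised; stop at 0.6 rad. It falls back by its own weight (about 3 N at the handle). Bottles roll off by 0.2 to 0.35 rad (one that brushes another thing may need a little more); flat things begin to slide above about 0.45 rad.
- board_mid (a point): Centre of the board's top face, 110 mm above the bench when level; moves with it; axes as the stand's when level. Board 284 mm along x, 160 mm along y, 8 mm thick; rails 16 mm high at both ends and the handle side. Five things lie on it in four 68 mm lanes along x, in any order; one lane holds two bottles one behind the other; no flat thing is in front of a bottle.
- board_handle (a point): Middle of the board's handle: a round steel bar, 12 mm diameter, 120 mm long along the board's x, 118 mm above the bench when level, 125 mm from the board's centre away from the lip; 39 mm free between bar and rail, open below. It may turn between the fingers as the board rises.
- catch_bin: Grey open bin, loose, 350 g, 320 mm along its x, 140 mm along y, floor 5 mm, walls 6 mm; ends and -y wall 55 mm high, +y wall 95 mm. Origin: centre of its underside, z up. Its -y side belongs under the board's lip, its x along the stand's x: origin about 120 mm (95 to 145) from the stand's origin along the stand's +y, within 30 mm sideways.
- bin_grip (a point): Middle of the bin's grip rail on top of the high +y wall: 12 mm thick (along the bin's y), 110 mm long along the bin's x, from 77 to 111 mm above the bin's underside. This point is 67 mm from the bin's origin along +y, 96 mm up.
- kit_bottle_1: White screw-cap bottle (blue cap), 28 mm diameter x 57 mm (cap 22 mm diameter, last 13 mm), about 30 g, lying on its side on the board, axis along the board's x within 5 degrees. Origin: centre of its base; z: from base to cap. It starts to roll at a board angle of about 0.12 to 0.18 rad.
- kit_bottle_2: White screw-cap bottle (blue cap), 28 mm diameter x 57 mm (cap 22 mm diameter, last 13 mm), about 30 g, lying on its side on the board, axis along the board's x within 5 degrees. Origin: centre of its base; z: from base to cap. It starts to roll at a board angle of about 0.12 to 0.18 rad.
- kit_bottle_4: White screw-cap bottle (white cap), 28 mm diameter x 57 mm (cap 22 mm diameter, last 13 mm), about 30 g, lying on its side on the board, axis along the board's x within 5 degrees. Origin: centre of its base; z: from base to cap. It starts to roll at a board angle of about 0.12 to 0.18 rad.
- petri: Clear closed petri dish lying flat, 61 mm diameter x 15 mm, 30 g; rigid. Origin: centre of its underside, z up. It measures 58 mm along its own x and y axes; its y lies within 0.3 rad of the board's y at the start, along which there is at least 25 mm of room beside it once the bottles are gone (along the board's x it may lie close to an end rail).
- test_card: White plastic test cassette lying flat, 20 mm along its x, 70 mm along its y, 5 mm thick, 20 g. Origin: centre of its underside, z up (window side). Pinch the two long edges.
- white_tray: White shallow tray for the flat things, fixed, 120 mm along its x, 170 mm along y over the rim; inside 106 x 156 mm, walls 22 mm high, floor 2 mm above the bench. Origin: centre of its underside, z up.
- sample_cup: Bystander, loose: white sample cup with screw lid, 46 mm diameter, 57 mm high, upright; origin at the centre of its underside.
- buffer_bottle: Bystander, loose: large bottle, 52 mm diameter, 112 mm high, upright; origin at the centre of its underside.
- beaker: Bystander, loose: glass beaker, 55 mm diameter, 68 mm high, upright; origin at the centre of its underside. Just behind it and the stand a fixed white fridge, 370 mm tall, bounds the space (its front at world x = 0.79, from y = -0.26 to 0): keep the arm in front of it.
- board_lip (a point): Middle of the board's open edge (no rail), 80 mm from the board's centre along +y, at the top face; dips when the handle side is raised (by 25 mm at most).
Mind the look-alikes: they are no part of the job. There is more than one size of the petri; the job needs the smallest.

How it is judged:
By the outcome, as a careful person would: the job done as asked, in the order asked, and still so for the second after the job is handed in, with the robot touching nothing.
It also fails if it takes over 72 s, if anything falls off the work surface, if the arm or the gripper's body presses on something with over 40 N, if the wrist force passes 120 N, or if a joint passes its speed limit or range.

## Working session

There is one attempt and no reset: what is moved stays moved. The work goes in short steps, Python scripts to look and compute and a tool call to move; the robot and the scene stay as the last step left them, time stands still between calls to the robot, and variables do not carry over. Pictures are saved under pics/ and viewed, at most 10 in all, crops included, and the job is handed in when it is done.

Besides the shell and the picture viewer there is one more tool, called after "Call:" in YAML: its name, and indented under it one key for each argument. arm_command: Moves the arm, as the interface text tells. Its arguments: {"type":"object","properties":{"series":{"type":"array"}},"required":["series"]}

```bash
mkdir -p pics; cat > h.py <<'E'
import numpy as np, cv2
from workcell import ctrl
def snap(n,f,crop=None,s=1):
    im=ctrl.camera(n)[:,:,::-1]
    if crop: x0,y0,x1,y1=crop; im=im[y0:y1,x0:x1]
    cv2.imwrite('pics/'+f,cv2.resize(im,None,fx=s,fy=s,interpolation=cv2.INTER_CUBIC))
def ray(n,px,z):
    m=ctrl.camera_model(n);K=np.array(m['intrinsics']);R=cv2.Rodrigues(np.array(m['rvec'],float))[0];t=np.array(m['tvec'],float).ravel()
    c=-R.T@t;d=R.T@np.linalg.inv(K)@np.array([px[0],px[1],1.]);return c+d*(z-c[2])/d[2]
def proj(n,P):
    m=ctrl.camera_model(n);return cv2.projectPoints(np.array(P,float).reshape(-1,3),np.array(m['rvec'],float),np.array(m['tvec'],float),np.array(m['intrinsics'],float),None)[0].reshape(-1,2)
E
python3 - <<'E'
from h import *
import cv2
o=ctrl.get_obs();print(o['eef_pos'],o['tool_rot'],o['t'])
a=ctrl.camera('top');b=ctrl.camera('scene')
cv2.imwrite('pics/t0.png',a[:,:,::-1]);cv2.imwrite('pics/s0.png',b[:,:,::-1])
for n in('top','scene'):print(ctrl.camera_model(n))
E
```

```text
[ 0.15316939 -0.60545533  0.24953485] [[ 9.69437880e-01  2.45336363e-01 -5.15245375e-04]
 [ 2.45336861e-01 -9.69436811e-01  1.44695396e-03]
 [-1.44507411e-04 -1.52914067e-03 -9.99998820e-01]] 0.0
{'intrinsics': array([[429.45436065,   0.        , 254.93910307],
       [  0.        , 429.45436065, 191.70348179],
       [  0.        ,   0.        ,   1.        ]]), 'rvec': array([ 2.16013831, -2.05052382,  0.21859768]), 'tvec': array([0.09039201, 0.54910547, 1.34182847])}
{'intrinsics': array([[414.60008688,   0.        , 246.59719342],
       [  0.        , 414.60008688, 194.83797854],
       [  0.        ,   0.        ,   1.        ]]), 'rvec': array([ 1.32753294, -2.33068757,  0.83183709]), 'tvec': array([0.37159652, 0.35593923, 1.31959684])}
```

View pics/t0.png

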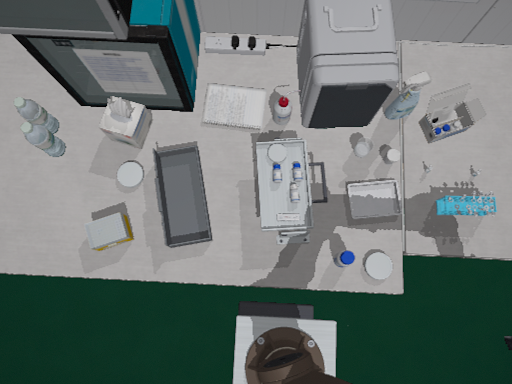

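View pics/s0.png

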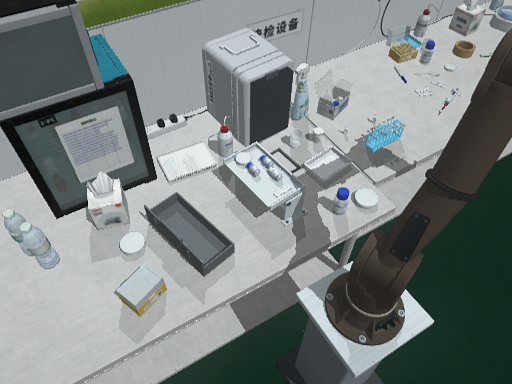

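The top view shows the bin at about (183,195), the board at (285,185) with its handle bar at (318,182), and the tray at (374,200). Petri candidates are (277,153) on the board and (130,174) and (378,265) on the bench. The cassette is at (289,216). I'll take one close crop to check these.

```bash
python3 - <<'E'
import cv2
a=cv2.imread('pics/t0.png')[125:255,145:410]
cv2.imwrite('pics/t0c.png',cv2.resize(a,None,fx=3,fy=3,interpolation=cv2.INTER_CUBIC))
E
```

```text
(no output)
```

View pics/t0c.png

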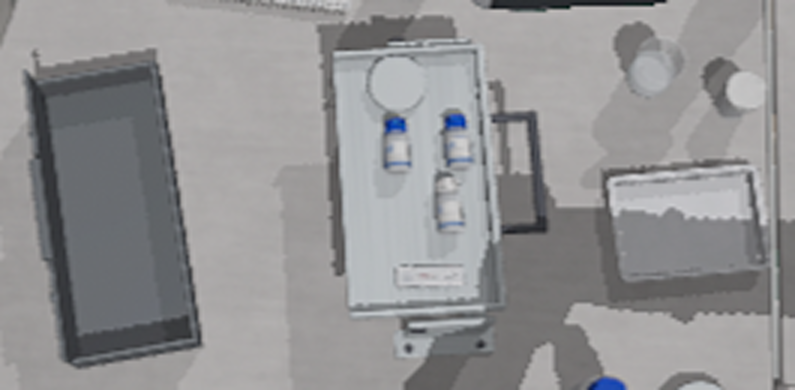

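```bash
python3 - <<'E'
from h import *
def c(x,y,z,l): 
    p=ray('top',(x/3+145-1/3,y/3+125-1/3),z);print(l,p.round(4))
for x,y,z,l in [(335,55,.11,'lipA'),(350,310,.11,'lipB'),(482,45,.126,'railA'),(502,306,.126,'railB'),(533,113,.118,'hA'),(545,230,.118,'hB'),
 (156,55,.055,'binlowA'),(201,343,.055,'binlowB'),(28,75,.095,'binhiA'),(70,363,.095,'binhiB'),(36,160,.111,'gripA'),(46,260,.111,'gripB'),
 (396,83,.125,'petri'),(368,83,.125,'pL'),(424,83,.125,'pR'),(396,55,.125,'pT'),(396,111,.125,'pB'),
 (398,264,.115,'c1'),(464,265,.115,'c2'),(464,288,.115,'c3'),(397,286,.115,'c4'),
 (605,172,.022,'t1'),(754,163,.022,'t2'),(769,266,.022,'t3'),(620,282,.022,'t4'),(745,75,.057,'cup')]:c(x,y,z,l)
for px in [(130,174),(378,265)]:print(ray('top',px,.02))
E
```

```text
lipA [0.693  0.1221 0.11  ]
lipB [0.4193 0.0926 0.11  ]
railA [ 0.7068 -0.0334  0.126 ]
railB [ 0.4293 -0.0613  0.126 ]
hA [ 0.637  -0.0901  0.118 ]
hB [ 0.5118 -0.1049  0.118 ]
binlowA [0.7012 0.3227 0.055 ]
binlowB [0.3829 0.2489 0.055 ]
binhiA [0.6582 0.4528 0.095 ]
binhiB [0.3514 0.3779 0.095 ]
gripA [0.5605 0.4306 0.111 ]
gripB [0.4547 0.4095 0.111 ]
petri [0.6603 0.056  0.125 ]
pL [0.6588 0.0855 0.125 ]
pR [0.6618 0.0265 0.125 ]
pT [0.6913 0.0573 0.125 ]
pB [0.6296 0.0547 0.125 ]
c1 [0.4688 0.0455 0.115 ]
c2 [ 0.4713 -0.0225  0.115 ]
c3 [ 0.4474 -0.0233  0.115 ]
c4 [0.4459 0.0456 0.115 ]
t1 [ 0.601  -0.1861  0.022 ]
t2 [ 0.6201 -0.3531  0.022 ]
t3 [ 0.5035 -0.3676  0.022 ]
t4 [ 0.4771 -0.2035  0.022 ]
cup [ 0.7112 -0.3336  0.057 ]
[0.5913275  0.54487063 0.02      ]
[ 0.33054253 -0.2907253   0.02      ]
```

```bash
cat >> h.py <<'E'
def go(*wps):
    o=ctrl.get_obs();R=np.array(o['tool_rot']);p=np.array(o['eef_pos']);y0=np.arctan2(R[1,0],R[0,0])
    print('t',round(o['t'],2),'pos',p.round(4),'yaw',round(y0,3),'f',np.round(o['wrist_force'],1),'open',round(o['opening'],3),'grip',o['grip_force'],'j7',round(o['joint_positions'][6],2))
    for *w,y in wps:
        d=R.T@(np.array(w)-p)*1000;print(w,y,'->',d.round(0),round(-np.degrees(y-y0)/10,2))
E
python3 - <<'E'
from h import *
go((.38,-.3,.25,.23),(.45,-.05,.25,.23),(.509,.415,.2,.23),(.509,.415,.096,.23))
E
```

```text
t 0.1 pos [ 0.1531 -0.6055  0.2496] yaw 0.248 f [-0.7  0.8 -0.1] open 1.0 grip 0.0 j7 -0.08
[0.38, -0.3, 0.25] 0.23 -> [ 295. -241.   -0.] 0.1
[0.45, -0.05, 0.25] 0.23 -> [ 424. -466.    0.] 0.1
[0.509, 0.415, 0.2] 0.23 -> [ 595. -902.   51.] 0.1
[0.509, 0.415, 0.096] 0.23 -> [ 595. -902.  155.] 0.1
```

Call:
arm_command:
  series:
    - [[60, -48, 0, 0.1, 0.6], [110, -90, 0, 0.1, 0.6], [160, -130, 0, 0.1, 0.6], [210, -170, 0, 0.1, 0.6], [260, -210, 0, 0.1, 0.6], [295, -241, 0, 0.1, 0.6], [340, -295, 0, 0.1, 0.6], [380, -340, 0, 0.1, 0.6]]

```text
t: 1.1
eef_pos: [0.4336, -0.1914, 0.2502]
tool_rot: [[0.974, 0.228, -0.0], [0.228, -0.974, -0.0], [-0.0, 0.0, -1.0]]
wrist_force: [1.3, -0.3, -0.6]
opening: 0.598
grip_force: 0.0
```

```bash
python3 -c "
from h import *
go((.45,-.05,.25,.23),(.509,.415,.2,.23))"
```

```text
t 1.1 pos [ 0.4336 -0.1914  0.2502] yaw 0.23 f [ 1.3 -0.3 -0.6] open 0.598 grip 0.0 j7 -1.1
[0.45, -0.05, 0.25] 0.23 -> [  48. -134.    0.] 0.0
[0.509, 0.415, 0.2] 0.23 -> [ 212. -573.   50.] 0.0
```

Call:
arm_command:
  series:
    - [[20, -58, 0, 0, 0.6], [45, -114, 0, 0, 0.6], [65, -170, 0, 0, 0.6], [85, -228, 0, 0, 0.6], [105, -286, 5, 0, 0.6], [125, -344, 15, 0, 0.6], [147, -402, 25, 0, 0.6], [168, -460, 35, 0, 0.6]]

```text
t: 2.1
eef_pos: [0.4918, 0.2942, 0.2147]
tool_rot: [[0.974, 0.228, -0.0], [0.228, -0.974, -0.001], [-0.0, 0.0, -1.0]]
wrist_force: [0.6, 0.0, 0.4]
opening: 0.598
grip_force: 0.0
```

Call:
arm_command:
  series:
    - [[20, -55, 5, 0, 0.6], [40, -103, 10, 0, 0.6], [40, -103, 10, 0, 0.6], [40, -103, 10, 0, 0.6], [40, -103, 10, 0, 0.6], [40, -103, 10, 0, 0.6], [40, -103, 10, 0, 0.6], [40, -103, 10, 0, 0.6]]

```text
t: 3.1
eef_pos: [0.5072, 0.4017, 0.2055]
tool_rot: [[0.974, 0.228, 0.0], [0.228, -0.974, 0.0], [0.0, 0.0, -1.0]]
wrist_force: [0.3, -0.1, -0.2]
opening: 0.602
grip_force: 0.0
```

```bash
python3 -c "
from h import *
go((.509,.415,.096,.23))
snap('wrist','w1.png')
for z in (.111,): print(proj('wrist',[(.509,.415,.111),(.509-.055,.415-.0125,.111),(.509+.055,.415+.0125,.111)]))"
```

```text
t 3.1 pos [0.5072 0.4017 0.2055] yaw 0.23 f [ 0.3 -0.1 -0.2] open 0.602 grip 0.0 j7 -2.31
[0.509, 0.415, 0.096] 0.23 -> [  5. -13. 110.] -0.0
[[233.74455421 190.55817254]
 [234.6173145  262.7350727 ]
 [232.72589936 106.31585533]]
```

View pics/w1.png

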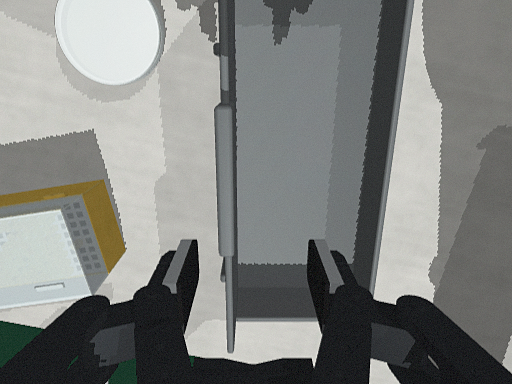

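The wrist view shows the grip rail from (225,104) to (227,256), centred at about (226,180). My estimate was (234,190).

```bash
python3 -c "
from h import *
a=ray('wrist',(225.5,105),.111);b=ray('wrist',(227,256),.111);print(a,b,(a+b)/2,np.arctan2(*(a-b)[1::-1]))
m=(a+b)/2
go((m[0],m[1],.096,.23))"
```

```text
[0.56375468 0.4321159  0.111     ] [0.45823133 0.40912679 0.111     ] [0.510993   0.42062135 0.111     ] 0.21450627718792514
t 3.15 pos [0.5071 0.4019 0.2055] yaw 0.23 f [ 0.3  0.7 -0.1] open 0.6 grip 0.0 j7 -2.31
[np.float64(0.5109930048932769), np.float64(0.4206213457289859), 0.096] 0.23 -> [  8. -17. 109.] -0.0
```

Call:
arm_command:
  series:
    - [[8, -17, 20, 0.1, 0.6], [8, -17, 60, 0.1, 0.6], [8, -17, 95, 0.1, 0.6], [8, -17, 109, 0.1, 0.6], [8, -17, 109, 0.1, 0.6], [8, -17, 109, 0.1, 0], [8, -17, 109, 0.1, 0], [8, -17, 109, 0.1, 0]]

```text
t: 4.15
eef_pos: [0.5116, 0.4214, 0.098]
tool_rot: [[0.977, 0.211, 0.002], [0.211, -0.977, 0.002], [0.002, -0.002, -1.0]]
wrist_force: [-0.3, 1.5, 6.9]
opening: 0.128
grip_force: 59.6
```

```bash
python3 -c "
from h import *
go((.511,.4205,.102,.214),(.542,.2146,.102,.105),(.542,.2146,.096,.105))"
```

```text
t 4.15 pos [0.5116 0.4214 0.098 ] yaw 0.213 f [-0.3  1.5  6.9] open 0.128 grip 59.64325189590454 j7 -2.39
[0.511, 0.4205, 0.102] 0.214 -> [-1.  1. -4.] -0.01
[0.542, 0.2146, 0.102] 0.105 -> [-14. 209.  -4.] 0.62
[0.542, 0.2146, 0.096] 0.105 -> [-14. 209.   2.] 0.62
```

Call:
arm_command:
  series:
    - [[0, 0, -6, 0, 0], [0, 5, -10, 0, 0], [-1, 25, -10, 0.08, 0], [-3, 55, -10, 0.16, 0], [-6, 90, -10, 0.28, 0], [-8, 125, -10, 0.38, 0], [-10, 158, -10, 0.5, 0], [-12, 182, -10, 0.58, 0]]

```text
t: 5.15
eef_pos: [0.5379, 0.2358, 0.106]
tool_rot: [[0.994, 0.107, -0.001], [0.107, -0.994, -0.002], [-0.001, 0.002, -1.0]]
wrist_force: [-0.2, 0.4, -3.0]
opening: 0.134
grip_force: 58.5
```

Call:
arm_command:
  series:
    - [[0, 12, 0, 0.04, 0], [0, 24, 0, 0.04, 0], [0, 26, 0, 0.04, 0], [0, 26, 0, 0.04, 0], [0, 26, 0, 0.04, 0], [0, 26, 4, 0.04, 0], [0, 26, 8, 0.04, 0], [0, 26, 10, 0.04, 0]]

```text
t: 6.15
eef_pos: [0.5404, 0.2147, 0.0978]
tool_rot: [[0.994, 0.105, 0.0], [0.105, -0.994, -0.0], [0.0, 0.0, -1.0]]
wrist_force: [-12.1, -5.2, 34.2]
opening: 0.131
grip_force: 64.4
```

```bash
python3 -c "
from h import *
go((.542,.2146,.096,.105))
snap('top','t1.png',(145,110,345,260),4)"
```

```text
t 6.15 pos [0.5404 0.2147 0.0978] yaw 0.105 f [-12.1  -5.2  34.2] open 0.131 grip 64.39536452293396 j7 -2.2
[0.542, 0.2146, 0.096] 0.105 -> [2. 0. 2.] 0.0
```

View pics/t1.png

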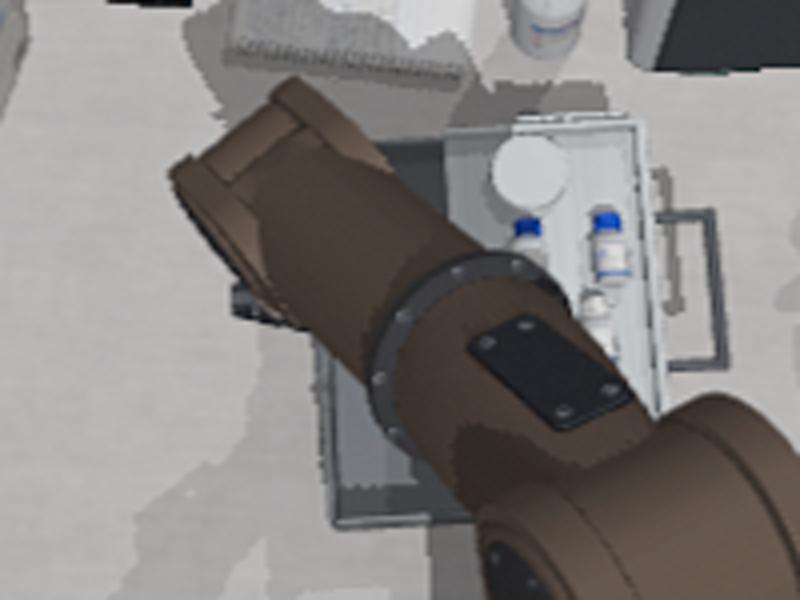

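Call:
arm_command:
  series:
    - [[0, 0, 0, 0, 0.5], [0, 0, 0, 0, 0.5], [0, 0, -10, 0, 0.5], [0, 0, -50, 0, 0.5], [0, 0, -105, 0, 0.5], [0, 20, -130, 0, 0.5], [5, 70, -140, 0, 0.5], [5, 125, -140, 0, 0.5]]

```text
t: 7.2
eef_pos: [0.5595, 0.09, 0.2382]
tool_rot: [[0.994, 0.106, 0.003], [0.106, -0.994, 0.001], [0.003, -0.001, -1.0]]
wrist_force: [2.0, -0.5, -0.9]
opening: 0.498
grip_force: 0.0
```

Call:
arm_command:
  series:
    - [[-5, 60, 0, 0, 0.4], [-5, 115, 0, 0, 0.4], [-5, 155, 20, 0, 0.4], [-5, 170, 30, 0, 0.4], [-5, 170, 30, 0, 0.4], [-5, 170, 30, 0, 0.4], [-5, 170, 30, 0, 0.4], [-5, 170, 30, 0, 0.4]]

```text
t: 8.2
eef_pos: [0.5716, -0.0781, 0.2068]
tool_rot: [[0.994, 0.106, 0.001], [0.106, -0.994, 0.0], [0.001, -0.0, -1.0]]
wrist_force: [-0.0, -0.1, 0.3]
opening: 0.403
grip_force: 0.0
```

```bash
python3 -c "
from h import *
go((.574,-.0975,.118,.105))
snap('wrist','w2.png')
print(proj('wrist',[(.574,-.0975,.118),(.637,-.0901,.118),(.512,-.105,.118)]))
im=ctrl.camera('top')[:,:,::-1];cv2.imwrite('pics/t2.png',im)"
```

```text
t 8.2 pos [ 0.5716 -0.0781  0.2068] yaw 0.106 f [-0.  -0.1  0.3] open 0.403 grip 0.0 j7 -1.59
[0.574, -0.0975, 0.118] 0.105 -> [ 0. 20. 89.] 0.01
[[280.23579499 199.63144069]
 [281.73183846 102.89054986]
 [279.29525555 279.53370824]]
```

View pics/w2.png

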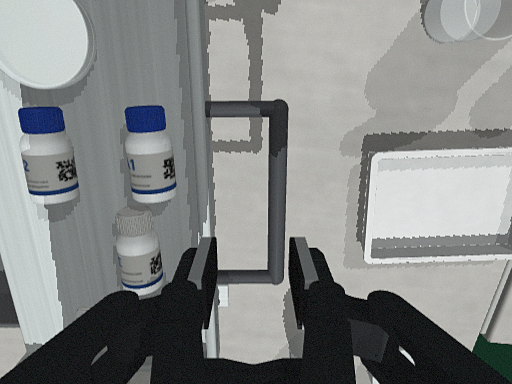

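The handle bar runs from (280,104) to (277,282) in the wrist view, and the bottles and dish are undisturbed.

```bash
python3 -c "
from h import *
a=ray('wrist',(280,104),.118);b=ray('wrist',(277,278),.118);m=(a+b)/2;print(a,b,m,np.arctan2(*(a-b)[1::-1]))
go((m[0],m[1],.118,.105))
# bin check: expected corner projection vs seen (t1)
c=np.array([.549,.148]);x=np.array([.994,.105]);y=np.array([-.105,.994])
p=proj('top',[(*(c-.16*x+.07*y),.095),(*(c-.16*x-.07*y),.055),(*(c+.16*x+.07*y),.095)]);print(((p-[145,110])*4).round())
im=cv2.imread('pics/t2.png')[110:260,145:345];cv2.imwrite('pics/t2c.png',cv2.resize(im,None,fx=4,fy=4,interpolation=cv2.INTER_CUBIC))
"
```

```text
[ 0.63616551 -0.08939866  0.118     ] [ 0.5130948  -0.10338287  0.118     ] [ 0.57463016 -0.09639076  0.118     ] 0.11314216687059138
t 8.3 pos [ 0.5715 -0.0786  0.2066] yaw 0.106 f [-0.4 -0.2  0.9] open 0.4 grip 0.0 j7 -1.59
[np.float64(0.5746301558735347), np.float64(-0.09639076453093162), 0.118] 0.105 -> [ 1. 18. 89.] 0.0
[[323. 514.]
 [502. 510.]
 [308. 122.]]
```

View pics/t2c.png

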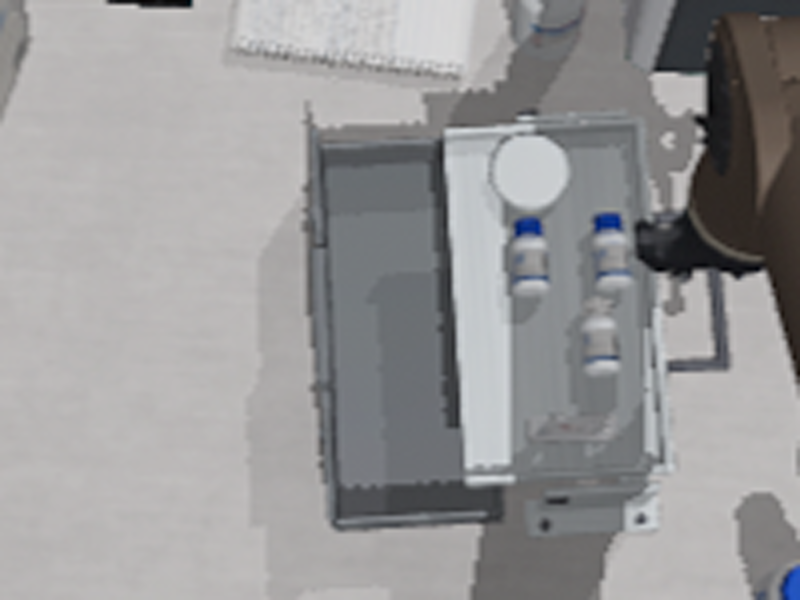

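The bin sits squarely under the lip: its corner is at (332,528), within about 10 mm of nominal. Next I grip the handle.

Call:
arm_command:
  series:
    - [[1, 18, 10, 0, 0.4], [1, 18, 45, 0, 0.4], [1, 18, 75, 0, 0.4], [1, 18, 87, 0, 0.4], [1, 18, 87, 0, 0.4], [1, 18, 87, 0, 0], [1, 18, 87, 0, 0], [1, 18, 87, 0, 0]]

```text
t: 9.3
eef_pos: [0.5747, -0.0943, 0.1206]
tool_rot: [[0.994, 0.107, 0.001], [0.107, -0.994, 0.003], [0.002, -0.002, -1.0]]
wrist_force: [-2.1, 7.4, 1.3]
opening: 0.117
grip_force: 58.4
```

Call:
arm_command:
  series:
    - [[0, -2, -4.6, 0, 0], [0, -3, -9.3, 0, 0], [0, -4, -15.4, 0, 0], [0, -4, -20, 0, 0], [0, -5, -24.6, 0, 0], [0, -6, -29, 0, 0], [0, -7, -32, 0, 0], [0, -8, -35, 0, 0]]

```text
t: 10.3
eef_pos: [0.574, -0.0889, 0.1551]
tool_rot: [[0.995, 0.105, 0.001], [0.105, -0.995, 0.0], [0.001, 0.0, -1.0]]
wrist_force: [3.7, 2.7, -5.9]
opening: 0.11
grip_force: 58.4
```

Call:
arm_command:
  series:
    - [[0, -1, -4, 0, 0], [0, -2.5, -8, 0, 0], [0, -4, -12, 0, 0], [0, -5.5, -16, 0, 0], [0, -7, -19, 0, 0], [0, -7, -19, 0, 0], [0, -8, -22, 0, 0], [0, -8, -22, 0, 0]]

```text
t: 11.3
eef_pos: [0.5732, -0.0814, 0.1767]
tool_rot: [[0.995, 0.104, 0.001], [0.104, -0.995, -0.0], [0.001, 0.001, -1.0]]
wrist_force: [5.8, 1.8, -6.5]
opening: 0.114
grip_force: 58.5
```

```bash
python3 -c "
from h import *
go((.574,-.09,.1183,.105))
im=ctrl.camera('scene')[120:240,130:340,::-1]; im2=ctrl.camera('top')[110:230,145:355,::-1]
o=np.hstack([im,im2]);cv2.imwrite('pics/s3.png',cv2.resize(o,(800,229*1),interpolation=cv2.INTER_CUBIC))"
```

```text
t 11.3 pos [ 0.5732 -0.0814  0.1767] yaw 0.104 f [ 5.8  1.8 -6.5] open 0.114 grip 58.48049998283386 j7 -1.6
[0.574, -0.09, 0.1183] 0.105 -> [-0.  9. 58.] -0.0
```

View pics/s3.png

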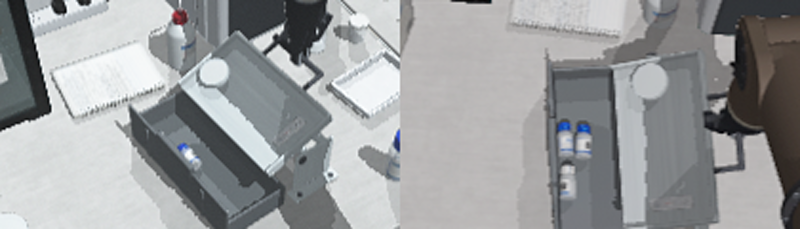

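All three bottles are in the bin, and the dish and cassette are still on the board. Now I lower it.

Call:
arm_command:
  series:
    - [[0, 2, 6, 0, 0], [0, 4, 12, 0, 0], [0, 6, 18, 0, 0], [0, 7.5, 24, 0, 0], [0, 9, 30, 0, 0], [0, 10.5, 36, 0, 0], [0, 12, 42, 0, 0], [0, 13, 48, 0, 0]]

```text
t: 12.4
eef_pos: [0.5745, -0.0937, 0.1283]
tool_rot: [[0.995, 0.104, 0.001], [0.104, -0.995, 0.001], [0.001, -0.001, -1.0]]
wrist_force: [4.8, 2.4, -0.4]
opening: 0.118
grip_force: 59.2
```

Call:
arm_command:
  series:
    - [[0, 0.5, 4, 0, 0], [0, 1, 8, 0, 0], [0, 1, 10, 0, 0], [0, 1, 10, 0, 0], [0, 1, 10, 0, 0.4], [0, 1, 10, 0, 0.4], [0, 1, 10, 0, 0.4], [0, 1, -20, 0, 0.4]]

```text
t: 13.4
eef_pos: [0.572, -0.0952, 0.1462]
tool_rot: [[0.995, 0.104, -0.006], [0.104, -0.995, 0.001], [-0.006, -0.001, -1.0]]
wrist_force: [-0.2, -0.1, 0.1]
opening: 0.398
grip_force: 0.0
```

```bash
python3 -c "
from h import *
go((.56,.03,.25,.105))"
```

```text
t 13.4 pos [ 0.572  -0.0952  0.1462] yaw 0.104 f [-0.2 -0.1  0.1] open 0.398 grip 0.0 j7 -1.59
[0.56, 0.03, 0.25] 0.105 -> [   1. -126. -104.] -0.0
```

Call:
arm_command:
  series:
    - [[0, 0, -50, 0, 1], [0, 0, -100, 0, 1], [0, -50, -150, 0, 1], [0, -110, -150, 0, 1], [0, -126, -150, 0, 1], [0, -126, -150, 0, 1], [0, -126, -150, 0, 1], [0, -126, -150, 0, 1]]

```text
t: 14.4
eef_pos: [0.561, 0.0283, 0.2978]
tool_rot: [[0.995, 0.102, -0.001], [0.102, -0.995, -0.001], [-0.001, 0.001, -1.0]]
wrist_force: [0.8, 0.3, -0.5]
opening: 1.0
grip_force: 0.0
```

```bash
python3 -c "
from h import *
go((.56,.03,.25,.105))
snap('wrist','w4.png',None,1.5)
np.savez('cam4.npz',**ctrl.camera_model('wrist'))"
```

```text
t 14.4 pos [0.561  0.0283 0.2978] yaw 0.102 f [ 0.8  0.3 -0.5] open 1.0 grip 0.0 j7 -1.75
[0.56, 0.03, 0.25] 0.105 -> [-1. -2. 48.] -0.02
```

View pics/w4.png

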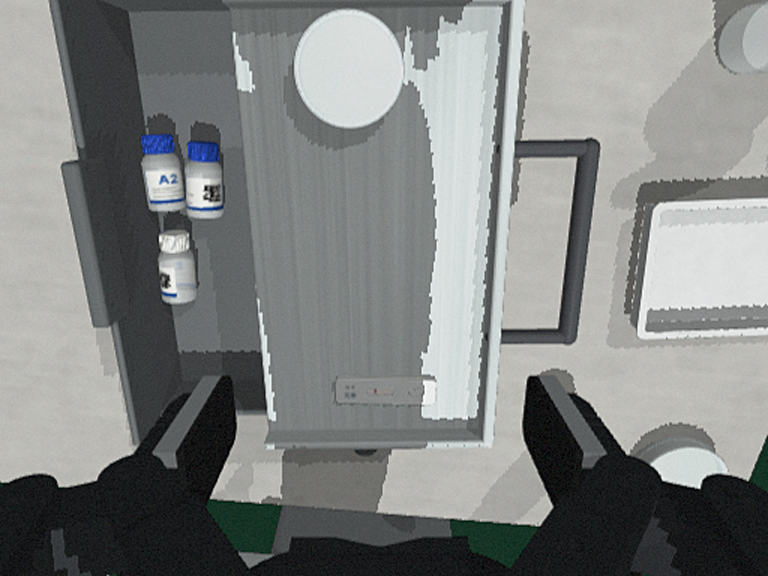

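The board is level, with the bottles in the bin. The dish centre is at (349,69) and the cassette centre at (385,391), with corners (336,376), (436,379), (435,405), (335,403).

```bash
python3 -c "
from h import *
r=lambda x,y,z:ray('wrist',(x/1.5,y/1.5),z)
L,R,T,B=r(295,69,.122),r(404,69,.122),r(349,9,.125),r(349,128,.122)
print('dish',L[:2],R[:2],T[:2],B[:2]);p=np.array([(L+R)[0]/2,(L+R)[1]/2]);print(p,(T+B)[:2]/2)
c=[r(336,376,.115),r(436,379,.115),r(435,405,.115),r(335,403,.115)];c=np.array(c);m=c.mean(0)
d=c[0]+c[3]-c[1]-c[2];print('card',m,np.hypot(*(c[0]-c[1])[:2]),np.hypot(*(c[0]-c[3])[:2]),'yaw of y',np.arctan2(-d[0],d[1]))
q=(p+(T+B)[:2]/2)/2
go((*q,.145,.105))
for f in ((638,337),(652,202)): print(r(*f,.022))
"
```

```text
dish [0.6583624  0.08408201] [0.66444771 0.02455018] [0.69024464 0.05682813] [0.63043635 0.05201371]
[0.66140506 0.0543161 ] [0.66034049 0.05442092]
card [0.45926705 0.01281596 0.115     ] 0.06849017137865389 0.021225741902481585 yaw of y 0.07312655346069838
t 14.45 pos [0.561  0.0286 0.2979] yaw 0.102 f [-0.4  0.6  0.1] open 0.997 grip 0.0 j7 -1.75
[np.float64(0.660872775107983), np.float64(0.05436850824898921), 0.145] 0.105 -> [102. -16. 153.] -0.02
[ 0.47910033 -0.20665167  0.022     ]
[ 0.59518893 -0.18677937  0.022     ]
```

Call:
arm_command:
  series:
    - [[50, -8, 20, 0, 0.84], [102, -16, 60, 0, 0.84], [102, -16, 110, 0, 0.84], [102, -16, 145, 0, 0.84], [102, -16, 160, 0, 0.84], [102, -16, 166, 0, 0.84], [102, -16, 166, 0, 0.84], [102, -16, 166, 0, 0.84]]

```text
t: 15.45
eef_pos: [0.6615, 0.0569, 0.134]
tool_rot: [[0.995, 0.104, 0.002], [0.104, -0.995, 0.0], [0.002, 0.0, -1.0]]
wrist_force: [0.9, 0.3, 0.1]
opening: 0.843
grip_force: 0.0
```

Call:
arm_command:
  series:
    - [[0, 0, 1, 0, 0.84], [0, 0, 2, 0, 0.84], [0, 0, 3, 0, 0.84], [0, 0, 4, 0, 0.84], [0, 0, 4, 0, 0.84], [0, 0, 4, 0, 0.84], [0, 0, 4, 0, 0.84], [0, 0, 4, 0, 0.84]]

```text
t: 16.45
eef_pos: [0.6607, 0.0568, 0.1284]
tool_rot: [[0.995, 0.104, 0.0], [0.104, -0.995, -0.0], [0.0, 0.0, -1.0]]
wrist_force: [-0.4, 1.0, -0.6]
opening: 0.838
grip_force: 0.0
```

Call:
arm_command:
  series:
    - [[0, 2, 1.5, 0, 0.84], [0, 2, 3, 0, 0.84], [0, 2, 3, 0, 0.84], [0, 2, 3, 0, 0], [0, 2, 3, 0, 0], [0, 2, 3, 0, 0], [0, 2, 3, 0, 0], [0, 2, 3, 0, 0]]

```text
t: 17.45
eef_pos: [0.6611, 0.055, 0.1261]
tool_rot: [[0.995, 0.105, 0.001], [0.105, -0.995, 0.0], [0.001, 0.0, -1.0]]
wrist_force: [-1.9, -0.8, 5.5]
opening: 0.669
grip_force: 63.3
```

```bash
python3 -c "
from h import *
go((.661,.055,.23,.105),(.5734,-.303,.23,.13),(.5734,-.303,.06,.13),(.5734,-.303,.019,.13))"
```

```text
t 17.45 pos [0.6611 0.055  0.1261] yaw 0.105 f [-1.9 -0.8  5.5] open 0.669 grip 63.29386684752535 j7 -1.85
[0.661, 0.055, 0.23] 0.105 -> [  -0.   -0. -104.] -0.0
[0.5734, -0.303, 0.23] 0.13 -> [-125.  347. -104.] -0.15
[0.5734, -0.303, 0.06] 0.13 -> [-125.  347.   66.] -0.15
[0.5734, -0.303, 0.019] 0.13 -> [-125.  347.  107.] -0.15
```

Call:
arm_command:
  series:
    - [[0, 0, -10, 0, 0], [0, 0, -45, 0, 0], [-5, 10, -85, 0, 0], [-20, 50, -100, 0, 0], [-40, 105, -100, -0.05, 0], [-60, 160, -100, -0.1, 0], [-80, 215, -100, -0.15, 0], [-100, 270, -90, -0.15, 0]]

```text
t: 18.45
eef_pos: [0.5897, -0.2259, 0.2168]
tool_rot: [[0.991, 0.131, 0.002], [0.131, -0.991, -0.001], [0.002, 0.001, -1.0]]
wrist_force: [1.0, -0.3, -0.2]
opening: 0.672
grip_force: 63.1
```

Call:
arm_command:
  series:
    - [[-15, 45, 20, 0, 0], [-25, 77, 60, 0, 0], [-25, 77, 110, 0, 0], [-25, 77, 145, 0, 0], [-25, 77, 165, 0, 0], [-25, 77, 165, 0, 0], [-25, 77, 165, 0, 0], [-25, 77, 165, 0, 0]]

```text
t: 19.45
eef_pos: [0.5759, -0.3041, 0.0521]
tool_rot: [[0.991, 0.13, 0.002], [0.13, -0.991, -0.001], [0.002, 0.002, -1.0]]
wrist_force: [-0.4, -0.7, 0.1]
opening: 0.67
grip_force: 63.1
```

```bash
python3 -c "
from h import *
go((.5734,-.303,.019,.13))"
```

```text
t 19.45 pos [ 0.5759 -0.3041  0.0521] yaw 0.131 f [-0.4 -0.7  0.1] open 0.67 grip 63.105128249153495 j7 -1.27
[0.5734, -0.303, 0.019] 0.13 -> [-2. -1. 33.] 0.0
```

Call:
arm_command:
  series:
    - [[-2, 0, 12, 0, 0], [-2, 0, 24, 0, 0], [-2, 0, 30, 0, 0], [-2, 0, 33, 0, 0], [-2, 0, 34, 0, 0], [-2, 0, 34, 0, 0], [-2, 0, 34, 0, 0], [-2, 0, 34, 0, 0]]

```text
t: 20.45
eef_pos: [0.5722, -0.3037, 0.018]
tool_rot: [[0.991, 0.13, -0.001], [0.13, -0.991, -0.0], [-0.001, 0.0, -1.0]]
wrist_force: [-9.3, 4.1, 21.8]
opening: 0.67
grip_force: 65.5
```

Call:
arm_command:
  series:
    - [[0, 0, 0, 0, 0.8], [0, 0, 0, 0, 0.8], [0, 0, 0, 0, 0.8], [0, 0, -5, 0, 0.8], [0, 0, -35, 0, 0.8], [0, 0, -80, 0, 0.6], [0, 0, -140, 0, 0.45], [0, 0, -180, 0, 0.45]]

```text
t: 21.45
eef_pos: [0.5736, -0.3041, 0.1997]
tool_rot: [[0.991, 0.131, 0.003], [0.131, -0.991, -0.001], [0.003, 0.001, -1.0]]
wrist_force: [1.4, -0.5, 0.2]
opening: 0.451
grip_force: 0.0
```

```bash
python3 -c "
from h import *
go((.459,.0128,.2,1.654))"
```

```text
t 21.45 pos [ 0.5736 -0.3041  0.1997] yaw 0.131 f [ 1.4 -0.5  0.2] open 0.451 grip 0.0 j7 -1.21
[0.459, 0.0128, 0.2] 1.654 -> [ -72. -329.   -1.] -8.73
```

Call:
arm_command:
  series:
    - [[-10, -45, 0, -1, 0.45], [-20, -95, 0, -2, 0.45], [-32, -145, 0, -3, 0.45], [-42, -195, 0, -4, 0.45], [-53, -245, 0, -5, 0.45], [-64, -295, 0, -6, 0.45], [-72, -329, 0, -7, 0.45], [-72, -329, 0, -8, 0.45]]

```text
t: 22.45
eef_pos: [0.4577, 0.0158, 0.1971]
tool_rot: [[0.033, 0.999, 0.001], [0.999, -0.033, -0.0], [0.0, 0.001, -1.0]]
wrist_force: [0.8, -1.2, 0.2]
opening: 0.451
grip_force: 0.0
```

Call:
arm_command:
  series:
    - [[0, 0, 0, -0.73, 0.45], [0, 0, 0, -0.73, 0.45], [0, 0, 0, -0.73, 0.45], [0, 0, 0, -0.73, 0.45], [0, 0, 0, -0.73, 0.45], [0, 0, 0, -0.73, 0.45], [0, 0, 0, -0.73, 0.45], [0, 0, 0, -0.73, 0.45]]

```text
t: 23.45
eef_pos: [0.4586, 0.0128, 0.1963]
tool_rot: [[-0.083, 0.997, 0.0], [0.997, 0.083, 0.0], [-0.0, 0.0, -1.0]]
wrist_force: [0.2, -0.6, 0.9]
opening: 0.448
grip_force: 0.0
```

```bash
python3 -c "
from h import *
go((.459,.0128,.133,1.654))
im=ctrl.camera('wrist');pw=proj('wrist',[(.459,.0128,.115)]);print(pw)
im2=ctrl.camera('top')[165:235,330:420]
a=im[:,:,::-1];b=cv2.resize(im2[:,:,::-1],(360,280),interpolation=cv2.INTER_CUBIC)
o=np.zeros((384,800,3),np.uint8);o[:,:440]=a[:,36:476];o[:280,440:]=b
cv2.imwrite('pics/w5.png',o)"
```

```text
t 23.45 pos [0.4586 0.0128 0.1963] yaw 1.654 f [ 0.2 -0.6  0.9] open 0.448 grip 0.0 j7 -0.38
[0.459, 0.0128, 0.133] 1.654 -> [-0.  0. 63.] 0.0
[[254.17988272 204.20254968]]
```

View pics/w5.png

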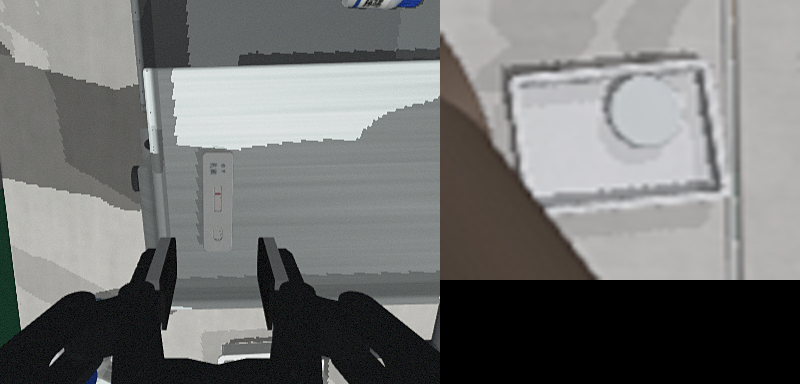

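The dish lies flat in the tray. The cassette centre is at (254,201), matching its estimate and aligned with the tool.

Call:
arm_command:
  series:
    - [[0, 0, 20, 0, 0.4], [0, 0, 45, 0, 0.4], [0, 0, 58, 0, 0.4], [0, 0, 62, 0, 0.4], [0, 0, 64, 0, 0.4], [0, 0, 66, 0, 0.4], [0, 0, 66, 0, 0.4], [0, 0, 66, 0, 0.4]]

```text
t: 24.55
eef_pos: [0.4588, 0.0128, 0.1306]
tool_rot: [[-0.083, 0.997, 0.0], [0.997, 0.083, -0.0], [-0.0, 0.0, -1.0]]
wrist_force: [-0.3, -0.0, -0.7]
opening: 0.398
grip_force: 0.0
```

Call:
arm_command:
  series:
    - [[0, 0, 1.5, 0, 0.4], [0, 0, 2, 0, 0.3], [0, 0, 2, 0, 0], [0, 0, 2, 0, 0], [0, 0, 2, 0, 0], [0, 0, 2, 0, 0], [0, 0, 2, 0, 0], [0, 0, 2, 0, 0]]

```text
t: 25.55
eef_pos: [0.4595, 0.0131, 0.1294]
tool_rot: [[-0.084, 0.996, 0.002], [0.997, 0.084, -0.0], [-0.001, 0.002, -1.0]]
wrist_force: [-2.2, -0.5, 15.1]
opening: 0.206
grip_force: 60.3
```

```bash
python3 -c "
from h import *
go((.459,.0128,.23,1.654),(.526,-.252,.23,1.70),(.526,-.252,.06,1.70),(.526,-.252,.021,1.70))"
```

```text
t 25.55 pos [0.4595 0.0131 0.1294] yaw 1.654 f [-2.2 -0.5 15.1] open 0.206 grip 60.343890256390296 j7 -0.49
[0.459, 0.0128, 0.23] 1.654 -> [  -0.   -0. -101.] 0.0
[0.526, -0.252, 0.23] 1.7 -> [-270.   44. -100.] -0.26
[0.526, -0.252, 0.06] 1.7 -> [-270.   44.   70.] -0.26
[0.526, -0.252, 0.021] 1.7 -> [-270.   44.  109.] -0.26
```

Call:
arm_command:
  series:
    - [[0, 0, -10, 0, 0], [0, 0, -45, 0, 0], [-10, 2, -85, 0, 0], [-50, 8, -100, 0, 0], [-100, 16, -100, -0.1, 0], [-150, 24, -100, -0.2, 0], [-200, 32, -100, -0.26, 0], [-250, 40, -80, -0.26, 0]]

```text
t: 26.55
eef_pos: [0.5205, -0.2349, 0.2097]
tool_rot: [[-0.129, 0.992, 0.003], [0.992, 0.129, -0.001], [-0.001, 0.003, -1.0]]
wrist_force: [0.2, 0.1, 0.2]
opening: 0.204
grip_force: 58.7
```

Call:
arm_command:
  series:
    - [[-20, 4, 20, 0, 0], [-20, 4, 70, 0, 0], [-20, 4, 110, 0, 0], [-20, 4, 145, 0, 0], [-20, 4, 155, 0, 0], [-20, 4, 155, 0, 0], [-20, 4, 155, 0, 0], [-20, 4, 155, 0, 0]]

```text
t: 27.55
eef_pos: [0.5266, -0.2526, 0.0547]
tool_rot: [[-0.128, 0.992, 0.002], [0.992, 0.128, -0.001], [-0.001, 0.002, -1.0]]
wrist_force: [0.6, -0.1, -0.3]
opening: 0.203
grip_force: 58.7
```

```bash
python3 -c "
from h import *
go((.526,-.252,.022,1.70))
im=ctrl.camera('wrist')[:,:,::-1];im2=ctrl.camera('top')[165:235,330:420]
b=cv2.resize(im2[:,:,::-1],(360,280),interpolation=cv2.INTER_CUBIC)
o=np.zeros((384,800,3),np.uint8);o[:,:440]=im[:,36:476];o[:280,440:]=b
cv2.imwrite('pics/w6.png',o)"
```

```text
t 27.55 pos [ 0.5266 -0.2526  0.0547] yaw 1.7 f [ 0.6 -0.1 -0.3] open 0.203 grip 58.73564958572388 j7 -0.0
[0.526, -0.252, 0.022] 1.7 -> [ 1. -1. 33.] -0.0
```

Call:
arm_command:
  series:
    - [[0, 0, 12, 0, 0], [0, 0, 24, 0, 0], [0, 0, 30, 0, 0], [0, 0, 32, 0, 0], [0, 0, 33, 0, 0], [0, 0, 33, 0, 0], [0, 0, 33, 0, 0], [0, 0, 33, 0, 0]]

```text
t: 28.65
eef_pos: [0.5253, -0.2521, 0.0215]
tool_rot: [[-0.129, 0.992, -0.001], [0.992, 0.129, -0.001], [-0.001, -0.001, -1.0]]
wrist_force: [-9.0, 1.7, 21.1]
opening: 0.203
grip_force: 68.3
```

Call:
arm_command:
  series:
    - [[0, 0, 0, 0, 0.33], [0, 0, 0, 0, 0.33], [0, 0, 0, 0, 0.33], [0, 0, -6, 0, 0.33], [0, 0, -40, 0, 0.33], [0, 0, -90, 0, 0.33], [0, 0, -150, 0, 0.33], [0, 0, -200, 0, 0.33]]

```text
t: 29.65
eef_pos: [0.5261, -0.2521, 0.2227]
tool_rot: [[-0.129, 0.992, 0.001], [0.992, 0.129, -0.0], [-0.0, 0.001, -1.0]]
wrist_force: [0.7, -0.1, -0.2]
opening: 0.329
grip_force: 0.0
```

Call:
arm_command:
  series:
    - [[-50, 0, 0, 0, 0.33], [-80, 0, 0, 0, 0.33], [-80, 0, 0, 0, 0.33], [-80, 0, 0, 0, 0.33], [-80, 0, 0, 0, 0.33], [-80, 0, 0, 0, 0.33], [-80, 0, 0, 0, 0.33], [-80, 0, 0, 0, 0.33]]

```text
t: 30.65
eef_pos: [0.5362, -0.3315, 0.2204]
tool_rot: [[-0.129, 0.992, -0.0], [0.992, 0.129, -0.0], [-0.0, -0.0, -1.0]]
wrist_force: [-0.5, 0.3, -0.8]
opening: 0.329
grip_force: 0.0
```

```bash
python3 -c "
from h import *
go()
im=ctrl.camera('wrist');cv2.imwrite('pics/w7.png',im[:,:,::-1])
# red print of the cassette, seen in tray?
r=im.astype(int);m=(r[:,:,0]-r[:,:,1]>30);ys,xs=np.nonzero(m);print(len(xs))
if len(xs): print(np.median(xs),np.median(ys),ray('wrist',(np.median(xs),np.median(ys)),.007),proj('wrist',[(.526,-.252,.007),(.573,-.303,.017)]))
g=cv2.medianBlur(cv2.cvtColor(im,cv2.COLOR_RGB2GRAY),3)
c=cv2.HoughCircles(g,cv2.HOUGH_GRADIENT,1,60,param1=60,param2=25,minRadius=30,maxRadius=75);print(c)
# brightness map around the cassette to confirm outline
p=proj('wrist',[(.526,-.252,.007)])[0].astype(int);print(g[p[1]-50:p[1]+51:5,p[0]-50:p[0]+51:5])"
```

```text
t 30.65 pos [ 0.5362 -0.3315  0.2204] yaw 1.7 f [-0.5  0.3 -0.8] open 0.329 grip 0.0 j7 0.26
3
252.0 67.0 [ 0.52381545 -0.24537955  0.007     ] [[253.38784607  74.63810993]
 [294.42432542 135.78021444]]
[[[294.5 137.5  31.1]
  [ 39.5  87.5  47.2]
  [264.5  82.5  74.4]
  [371.5 164.5  51.3]
  [488.5 291.5  60.1]
  [377.5  72.5  32.5]]]
[[151 200  96 120 118 200 199 196 196 197 196 194 198 197 194 196 198 195
  194 193 194]
 [148 202  90 119 120 114 197 196 194 196 194 195 194 193 193 194 195 193
  191 193 192]
 [145 202  89 119 120 200 196 192 177 172 169 194 194 194 195 192 195 192
  192 192 191]
 [148 201  96 119 120 117 196 174 199 194 192 196 132 194 193 194 192 193
  192 193 193]
 [148 202 133 118 120 117 196 187 196 164 195 195 115 194 193 192 191 191
  192 193 193]
 [147 199 195 118 119 114 196 177 197 149 193 194 112 195 196 192 192 192
  193 192 193]
 [147 200 196 120 120 117 194 176 195 193 194 194 117 195 196 197 193 195
  191 194 191]
 [152 201 168 121 120 116 197 175 195 193 192 192 113 194 194 194 194 193
  193 194 190]
 [152 201 172 121 119 119 197 179 195 194 199 193 1
[... 406 characters left out ...]
6 121 120 119 200 198 193 193 194 192 111 196 196 196 194 194
  197 196 196]
 [150 156 200 122 118 117 197 174 194 191 192 191 107 196 193 197 197 198
  195 196 196]
 [151 146 200 108 118 118 196 196 192 191 192 194 111 175 177 174 171 176
  174 195 196]
 [150 149 197  95 119 119 196 175 193 194 164 191  92 173 174 174 175 149
   88  88 111]
 [151 154 195  91 119 119 197 195 192 192 193 194  85 174 174 128 186 184
  184 184 184]
 [152 152 195  96 119 117 198 195 193 192 177 172 173 174 123 185 182 182
  182 183 183]
 [154 154 196  89 118 118 195 193 195 193 171 173 174 141 184 184 182 183
  183 181 184]
 [153 154 196  94 118 117 196 193 195 194 174 173 175 184 181 183 183 183
  184 183 183]]
```

The cassette and dish outlines lie flat and apart at their planned places in the tray, and the robot is clear of everything.

```bash
python3 -c "
from workcell import ctrl
print(ctrl.sign_off())"
```

```text
the job is handed in; nothing more can be done
None
```

I handed the job in at about 31 s: the three bottles are in the bin, the board is lowered, and the dish and cassette lie flat and apart in the tray (the cassette checked only from pixel values, as my picture views had run out).

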